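# Clamp the drill bit in the jig chuck and slide it to the pointer

### The arm

A 6-joint arm with a two-finger parallel gripper is mounted at the origin on the work surface. World frame = base frame: x ahead of the robot, y to its left, z up, the work surface at z = 0. Lengths are in m, angles in degrees, forces in N, time in s.
With the tool pointing down it reaches from about 0.375 to 0.9 m from the base axis. Payload 3.1 kg.
Tool frame: the origin (TCP) lies midway between the tips of the shut fingers; the grasp point (between the pads) lies 19 mm behind it; z points along the fingers, y is the line along which they close (so a half turn about z gives the same grasp; the last joint's range is limited). The gripper opens to 85 mm and grips with 20 to 120 N. Pads are 22 mm wide; open, the fingers measure 114 mm over their backs; the gripper's body (76 mm by 85 mm) begins 54 mm behind the grasp point. The pads swing forward as they close: fully open they stand 13 mm farther back than shut.
Start: joints at [63.054, 30.224, 82.088, -0, 67.689, -10.227], TCP at [0.18, 0.599, 0.231] pointing down, gripper open.
Joint ranges: [-176.69, 176.69], [-43.24, 126.21], [12.49, 139.97], [-82, 262], [0, 151.66], [-163.58, 163.58]. Speed limits (degrees/s): [159.86, 159.86, 180, 180, 180, 180].

### API

Orientations are given as [roll, pitch, yaw] about the fixed x, y, z axes, in that order (R = Rz(yaw) Ry(pitch) Rx(roll)).
In Python, from bench import telemetry, grab_frame, workorder gives the robot as it stands.
- The arm moves only by the tool play_rows, never from a script. Its arguments are lists of equal length, an entry for each row: "angular": the turn, a rotation vector about the tool's x, y, z in units of 10 degrees (1.0 is 10 degrees), a list of three; "translation": the shift along the tool's x, y, z in m, a list of three; "claw": the finger opening in m, from 0 to 0.0854. A call has 1 to 5 rows; each row shifts and turns the commanded pose from where the row before left it, along the tool's axes as they then stand; what a row does not reach is not made up. A row lasts 1/8 s, in which the tool goes at most 62.5 mm and 10.7 degrees, less where a joint would pass 70% of its speed; a pose out of reach is approached as far as the arm can. A call with a gripper value outside its range is refused whole. The fingers move at their own pace and stop on an object; "grip_force" is the grip in N (left out, the last holds). Time passes only in rows, so rows that do not move let the fingers close. It gives the time, the measured TCP pose, the force, the opening and the grip force at its end, in the units of the state.
- telemetry.observe(): the state, without advancing time (a new reading comes with each control period).
- grab_frame(name): name is "side" or "top"; returns a dict with "color" (384x512x3 uint8, red, green, blue), "mtx" (3x3 intrinsics, pixels), "k1" (the pictures are not rectified: a ray, as slopes to the right and down, at radius r is drawn at 1 + k1 r^2 times it, then the intrinsics apply), "position" and "attitude" of the camera in the world. Camera axes: x right, y up, looking along -z (the intrinsics and any distortion apply to the point x, -y, -z); pixel columns grow to the right and rows downward; lengths in m; the calibration is good to about 2 mm. A picture is of the moment at which its call begins. There is no depth.
- workorder.close_job(): hands the job in; it is judged then, once.
The state is a dict: "t": time; "qpos": joint angles; "joint_vel": joint speeds; "effort": joint torques, N m; "eef_pos": TCP position; "tcp_rot": TCP orientation; "force": force on the tool from outside, world axes, zero at the start; "moment": the same for the moment, N m; "width": finger opening in m; "finger_force": force on a finger pad.
Only numpy, scipy, OpenCV 4.12 (cv2) and the standard library are available. Lean on these libraries where they do the work, as an engineer would, in place of code of your own. Each camera call takes 0.05 s, during which the arm holds its last target. There are 200 camera calls.

### The job

A drill bit stands loose in the open chuck of the small sliding jig. Turn the knurled chuck sleeve clockwise, seen from above, until the three jaws grip the bit hand-tight (it must stay gripped when you let go, but do not force it), and only then slide the carriage along its rails until the bit stands in line with the pointer. Leave the spare bit in its wooden stand and the other things on the bench alone.

Things in the scene. Friction and masses are not known exactly. Their poses are not given: they have to be found in the camera images.
- bed: Grey steel base plate of the jig, 170 x 310 x 10 mm, fixed to the bench, with two steel rails 12 mm thick along its y axis. Origin: on the bench surface, under the middle of the rails. The carriage slides along the bed's +y from its start at y = -75 mm, up to y = +75 mm.
- chuck_axis (a point): Point on the upright axis of the chuck, at the top rim of its sleeve, 96 mm above the bench; moves with the carriage. Turned clockwise seen from above, the sleeve drives the three jaws inwards together, 2.5 mm for each radian; up to about 3 rad in all, so several strokes. How far it is turned at the start differs.
- sleeve_grip (a point): Point on the same axis, 84 mm above the bench, where the sleeve is gripped. Sleeve: knurled steel tube, 48 mm outside diameter, 56 to 96 mm above the bench, free all round. It turns stiffly (0.15 N m) and partly holds its clamping when let go: 0.4 to 0.7 N m on it is hand-tight, above 0.9 N m is forced.
- jaw0: One of three dark steel jaws, 7 mm wide, 40 mm high, standing 6 mm above the sleeve. Origin: top of its inner (gripping) face; its x axis points outwards from the chuck axis. The inner face stands 11 mm from the axis when fully open.
- jaw1: Second jaw, as jaw0, 120 degrees further round.
- jaw2: Third jaw, as jaw0, 240 degrees further round.
- handle (a point): Black knob on the carriage for sliding it, 24 mm diameter, 78 to 104 mm above the bench, on a thin post 85 mm from the chuck axis, towards the bed's -x. This point is on its axis, 90 mm above the bench.
- pointer: Steel post fixed on the far side of the bed, 112 mm high, with a needle near its top that points level at the rails (its -x), tip 36 mm from the post. Origin: centre of its foot, 10 mm above the bench; its y runs along the rails. In line: the chuck axis has y = 0 in this frame. It stands 75 to 135 mm along the bed's +y from where the chuck starts.
- bit_small: The slimmer of two steel drill bits, each somewhere between 7 and 12 mm thick (where the jaws meet it has to be felt), about 77 mm long, standing shank down, its foot 38 mm above the bench, so its tip is 115 mm above it. Origin: centre of its foot. Either this one or bit_large stands in the chuck, the other in the stand; tell by which is at the chuck.
- bit_large: The thicker of the two bits, about 78 mm long, otherwise as bit_small.
- stand: Wooden bit stand, 110 x 50 x 58 mm, with three blind holes, fixed; the spare bit stands in the middle hole. Leave alone.
- can: Spray can, 52 mm diameter, 170 mm high, loose. Origin: centre of its foot. Leave alone.
- jar: Screw jar with a lid, 70 mm diameter, 75 mm high, loose. Origin: centre of its foot. Leave alone.
- pliers: Pliers with two red grips, 195 mm long, lying flat, loose. Origin: between the grips, on the bench. Leave alone.
- carriage: Aluminium carriage on the rails, 80 x 72 mm, carrying the chuck and the knob. Origin: on the chuck axis, 12 mm above the bench; axes as the bed's; top at 36 mm. Slides with about 4 N of friction.

How it is judged:
By the outcome, as a careful person would: the job done as asked, in the order asked, and still so for the second after the job is handed in, with the robot touching nothing.
It also fails if it takes over 69 s, if anything falls off the work surface, if the arm or the gripper's body presses on something with over 40 N, if the wrist force passes 120 N, or if a joint passes its speed limit or range.

## Working session

There is one attempt and no reset: what is moved stays moved. The work goes in short steps, Python scripts to look and compute and a tool call to move; the robot and the scene stay as the last step left them, time stands still between calls to the robot, and variables do not carry over. Pictures are saved under pics/ and viewed, at most 10 in all, crops included, and the job is handed in when it is done.

Besides the shell and the picture viewer there is one more tool, called after "Request:" as a command line: name --argument value ..., lists and objects as JSON in quotes. play_rows: Moves the arm, as the interface text tells. Its arguments: {"type":"object","properties":{"angular":{"type":"array","items":{"type":"array","items":{"type":"number"}}},"translation":{"type":"array","items":{"type":"array","items":{"type":"number"}}},"claw":{"type":"array","items":{"type":"number"}},"grip_force":{"type":"number"}},"required":["angular","translation","claw"]}

```bash
mkdir -p pics; ls
python3 - <<'E'
from bench import telemetry, grab_frame
import cv2
for n in("top","side"):
    f=grab_frame(n); cv2.imwrite(f"pics/{n}0.png",cv2.resize(f["color"][:,:,::-1],(800,600),interpolation=cv2.INTER_CUBIC))
    print(n,f["mtx"],f["k1"],f["position"],f["attitude"])
print(telemetry.observe())
E
```

```text
pics
top [[411.47646056   0.         260.80975817]
 [  0.         411.47646056 191.13739227]
 [  0.           0.           1.        ]] -0.09929445364468324 [ 0.42956482 -0.01805373  1.35309433] [  5.62433132   0.35734424 -89.72111297]
side [[362.86404191   0.         258.71439877]
 [  0.         362.86404191 186.20784485]
 [  0.           0.           1.        ]] -0.056510363399199924 [ 0.16570498 -0.60907653  0.75549004] [ 46.01825526  -0.86364135 -32.19356194]
{'t': 0.1, 'qpos': array([ 6.30527994e+01,  3.02715574e+01,  8.21485901e+01,  8.53690099e-04,
        6.76890193e+01, -1.02277960e+01]), 'joint_vel': array([-0.0632438 , -0.09909499, -0.13990287,  0.07474361,  0.11235059,
       -0.06403218]), 'effort': array([-6.04506363e-05, -4.43306208e+01, -1.78586304e+01, -2.25871936e-04,
        3.92610178e-03,  1.05604707e-05]), 'eef_pos': array([0.17948439, 0.59801253, 0.23045632]), 'tcp_rot': array([-1.79892708e+02, -2.01604978e-02,  1.63280252e+02]), 'force': array([ 1.11294722, -0.20198044,  0.66840968]), 'moment': array([-0.0056233 ,  0.02387491, -0.01465125]), 'finger_force': 0.0, 'width': 0.08549338452882364}
```

View pics/top0.png

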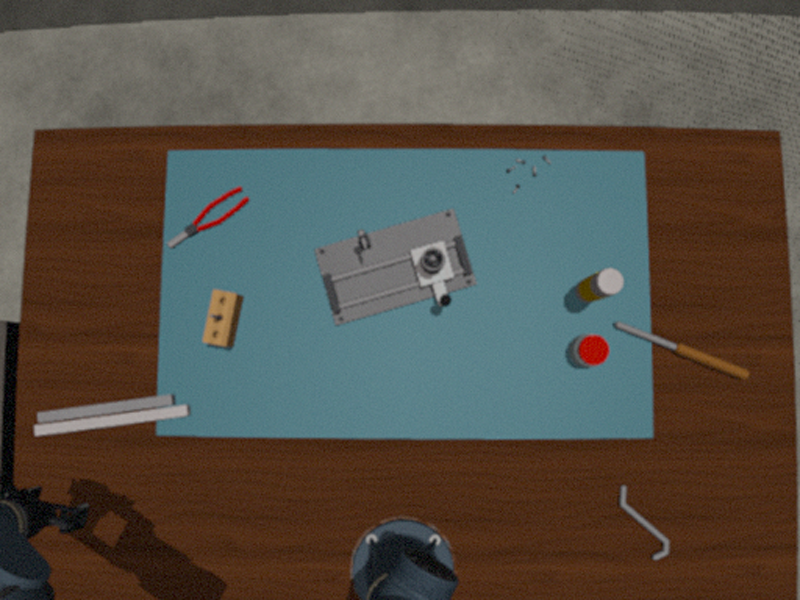

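View pics/side0.png

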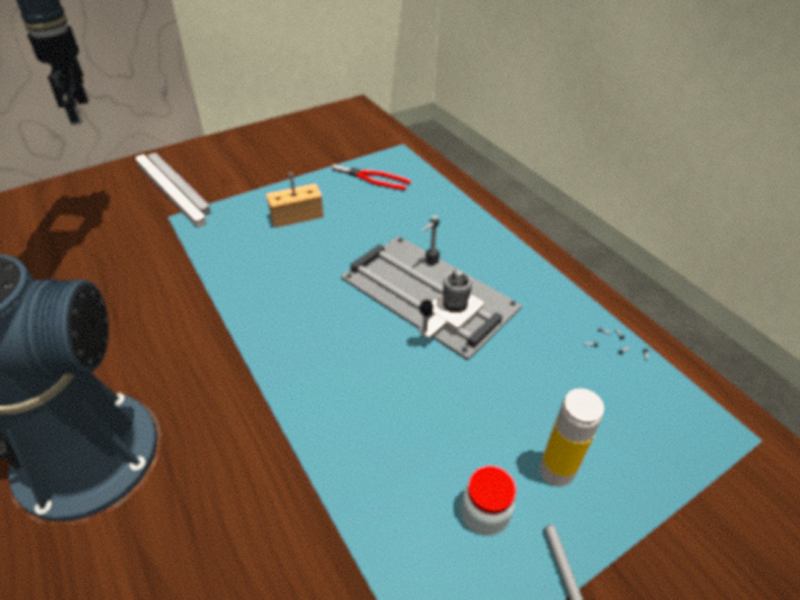

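The top view shows the chuck at about (432,260) of 800x600, the knob at (446,299), the pointer at (363,242), and the bed corners at (316,250), (455,208), (474,283) and (336,325). The side view shows the chuck at (456,290), the knob at (427,308) and the pointer top at (434,220). Next I'll take crops to measure from.

```bash
cat > h.py <<'E'
import numpy as np, cv2
from scipy.spatial.transform import Rotation as R
from bench import telemetry, grab_frame
def ray(f,u,v):
    d=np.array([f["k1"],0,0,0,0.])
    x,y=cv2.undistortPoints(np.array([[[u,v]]],float),f["mtx"],d)[0,0]
    w=R.from_euler("xyz",f["attitude"],degrees=True).apply([x,-y,-1]); return np.array(f["position"]),w
def onz(f,u,v,z):
    p,w=ray(f,u,v); return p+w*(z-p[2])/w[2]
def tri(a,b):
    (p,u),(q,v)=a,b; u=u/np.linalg.norm(u); v=v/np.linalg.norm(v)
    s=np.linalg.lstsq(np.c_[u,-v],q-p,rcond=None)[0]
    A,B=p+s[0]*u,q+s[1]*v; return (A+B)/2,np.linalg.norm(A-B)
def proj(f,P):
    c=R.from_euler("xyz",f["attitude"],degrees=True).inv().apply(np.array(P)-f["position"]); x,y=c[0]/-c[2],-c[1]/-c[2]
    k=1+f["k1"]*(x*x+y*y); m=f["mtx"]; return m[0,0]*x*k+m[0,2],m[1,1]*y*k+m[1,2]
E
python3 - <<'E'
from h import *
ft=grab_frame("top");fs=grab_frame("side")
np.save("ft.npy",ft,allow_pickle=True);np.save("fs.npy",fs,allow_pickle=True)
k=.64
c=[onz(ft,u*k,v*k,.01) for u,v in[(316,250),(455,208),(474,283),(336,325)]]
for q in c: print(q.round(4))
print([np.linalg.norm(c[i]-c[i-1]).round(4) for i in range(4)])
print("chuck",onz(ft,432*k,260*k,.1),"knob",onz(ft,446*k,299*k,.104))
print("tcp proj",proj(ft,telemetry.observe()["eef_pos"]))
a=cv2.resize(ft["color"][128:212,196:308],None,fx=7,fy=7,interpolation=cv2.INTER_CUBIC)[:,:,::-1]
b=cv2.resize(fs["color"][130:230,215:335],None,fx=6,fy=6,interpolation=cv2.INTER_CUBIC)[:,:,::-1]
cv2.imwrite("pics/ct.png",a);cv2.imwrite("pics/cs.png",b)
E
```

```text
[0.6647 0.1857 0.01  ]
[ 0.7565 -0.1094  0.01  ]
[ 0.5955 -0.1488  0.01  ]
[0.5057 0.1405 0.01  ]
[np.float64(0.1653), np.float64(0.309), np.float64(0.1658), np.float64(0.303)]
chuck [ 0.62967609 -0.05751742  0.1       ] knob [ 0.55217545 -0.08479493  0.104     ]
tcp proj (np.float64(41.201283934507074), np.float64(319.2797490885997))
```

View pics/ct.png

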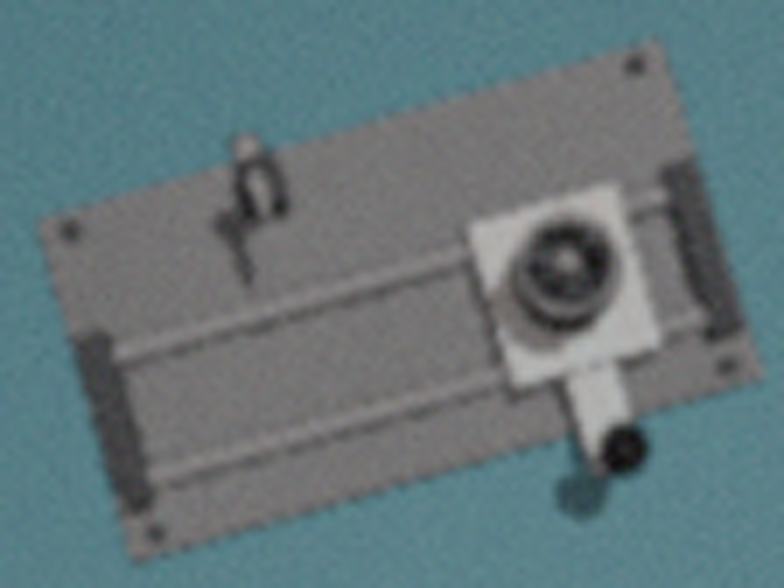

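View pics/cs.png

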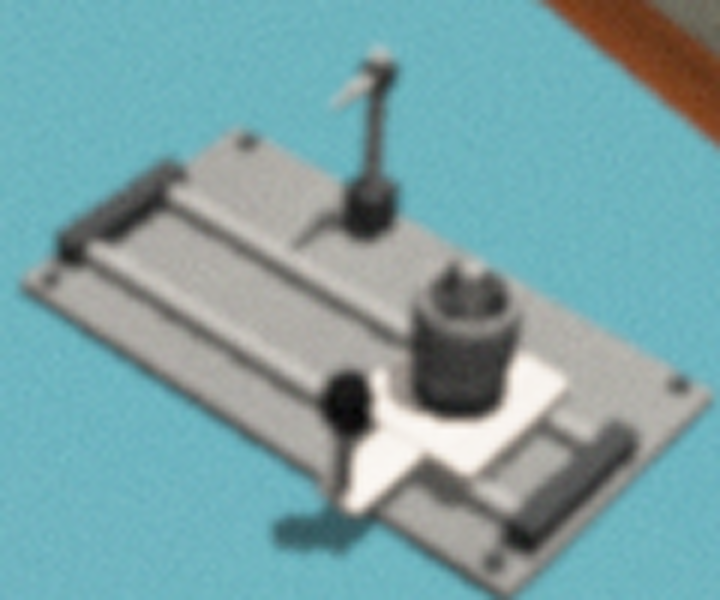

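Top crop: bed corners (40,217), (655,40), (765,375), (135,560); carriage corners (470,225), (617,183), (663,345), (517,387); bit tip (567,262); knob (624,449); post top (246,143) and foot (263,203). Side crop: post top (380,55), needle tip (334,104), knob (348,400), rim centre (467,297).

Run:
```python
from h import *
ft=np.load("ft.npy",allow_pickle=True).item();fs=np.load("fs.npy",allow_pickle=True).item()
T=lambda x,y:(196+(x+.5)/7-.5,128+(y+.5)/7-.5)
S=lambda x,y:(215+(x+.5)/6-.5,130+(y+.5)/6-.5)
ct=[onz(ft,*T(*p),.01) for p in[(40,217),(655,40),(765,375),(135,560)]]
cs=[onz(fs,*S(*p),.01) for p in[(20,285),(240,128),(712,397),(505,598)]]
for n,c in(("t",[ct[i] for i in (0,1,2,3)]),("s",[cs[i] for i in(1,2,3,0)])):
    c=np.array(c);print(n,c[:,:2].round(4).tolist(),"mid",c.mean(0).round(4),[np.linalg.norm(c[i]-c[i-1]).round(3) for i in range(4)])
    y=(c[0]-c[1])+(c[3]-c[2]); x=(c[0]-c[3])+(c[1]-c[2]); print("yaw",np.degrees(np.arctan2(-y[0],y[1])),np.degrees(np.arctan2(x[1],x[0])))
print("carr",np.mean([onz(ft,*T(*p),.036) for p in[(470,225),(617,183),(663,345),(517,387)]],0))
print("bit tip",onz(ft,*T(567,262),.115),"rim side",onz(fs,*S(467,297),.096))
print("knob t",onz(ft,*T(624,449),.1),"s",onz(fs,*S(348,400),.091))
print("knob tri",tri(ray(ft,*T(624,449)),ray(fs,*S(348,400))))
print("posttop",tri(ray(ft,*T(246,143)),ray(fs,*S(380,55))),onz(ft,*T(246,143),.122),onz(fs,*S(380,55),.122))
print("foot",onz(ft,*T(263,203),.025),onz(fs,*S(370,228),.01))
print("tip s",onz(fs,*S(334,104),.115))
```

```text
t [[0.6695, 0.189], [0.7559, -0.1025], [0.5954, -0.1538], [0.5071, 0.1412]] mid [0.632  0.0185 0.01  ] [np.float64(0.169), np.float64(0.304), np.float64(0.168), np.float64(0.308)]
yaw 16.595068223748026 17.058278401324806
s [[0.6643, 0.1873], [0.7503, -0.1073], [0.59, -0.155], [0.5023, 0.1367]] mid [0.6267 0.0154 0.01  ] [np.float64(0.17), np.float64(0.307), np.float64(0.167), np.float64(0.305)]
yaw 16.498517699516384 16.954553153388858
carr [ 0.63386368 -0.0597205   0.036     ]
bit tip [ 0.63159211 -0.05732042  0.115     ] rim side [ 0.63004165 -0.05966842  0.096     ]
knob t [ 0.55146946 -0.08278641  0.1       ] s [ 0.55171052 -0.08156737  0.091     ]
knob tri (array([ 0.55162104, -0.08284253,  0.09225322]), np.float64(0.001378519519835198))
posttop (array([0.68149789, 0.0835222 , 0.11909212]), np.float64(0.0032540699471164834)) [0.68232918 0.08247462 0.122     ] [0.67758938 0.08094677 0.122     ]
foot [0.67369952 0.08204535 0.025     ] [0.67843723 0.08122708 0.01      ]
tip s [0.64223497 0.06760477 0.115     ]
```

Request:
play_rows --angular '[[0,0,0],[0,0,0],[0,0,0],[0,0,0],[0,0,0]]' --translation '[[-0.0415,-0.0333,0],[-0.0415,-0.0333,0],[-0.0415,-0.0333,0],[-0.0415,-0.0333,0],[-0.0415,-0.0333,0]]' --claw '[0.085,0.085,0.085,0.085,0.085]' --grip_force 20

```text
t: 0.82
eef_pos: [0.3314, 0.378, 0.2313]
tcp_rot: [180.0, 0.0, 163.3]
force: [0.2, 0.0, -0.8]
width: 0.0852
finger_force: 0.0
```

Request:
play_rows --angular '[[0,0,0],[0,0,0],[0,0,0],[0,0,0],[0,0,0]]' --translation '[[-0.0415,-0.0333,0],[-0.0415,-0.0333,0],[-0.0415,-0.0333,0],[-0.0415,-0.0333,0],[-0.0415,-0.0333,0]]' --claw '[0.085,0.085,0.085,0.085,0.085]'

```text
t: 1.45
eef_pos: [0.4822, 0.1587, 0.2313]
tcp_rot: [180.0, 0.0, 163.3]
force: [-0.3, 1.2, 0.7]
width: 0.0852
finger_force: 0.0
```

Request:
play_rows --angular '[[0,0,0],[0,0,0],[0,0,0],[0,0,0],[0,0,0]]' --translation '[[-0.0415,-0.0333,0],[-0.0415,-0.0333,0],[-0.0415,-0.0333,0],[-0.0415,-0.0333,0],[-0.0415,-0.0333,0]]' --claw '[0.085,0.085,0.085,0.085,0.085]'

```text
t: 2.08
eef_pos: [0.633, -0.0604, 0.2311]
tcp_rot: [180.0, -0.0, 163.3]
force: [0.7, 0.4, 0.2]
width: 0.0852
finger_force: 0.0
```

Request:
play_rows --angular '[[0,0,0],[0,0,1.0],[0,0,1.0],[0,0,1.0],[0,0,1.0]]' --translation '[[0.0022,0.001,0],[0,0,0],[0,0,0],[0,0,0],[0,0,0]]' --claw '[0.085,0.085,0.085,0.085,0.085]'

```text
t: 2.7
eef_pos: [0.6293, -0.0559, 0.231]
tcp_rot: [-179.9, -0.1, 123.0]
force: [0.7, 0.3, -0.0]
width: 0.0853
finger_force: 0.0
```

Request:
play_rows --angular '[[0,0,0.85],[0,0,0.8],[0,0,0],[0,0,0],[0,0,0]]' --translation '[[0,0,0],[0,0,0],[0,0,0.04],[0,0,0.03],[0,0,0.02]]' --claw '[0.085,0.085,0.085,0.085,0.085]'

```text
t: 3.32
eef_pos: [0.6286, -0.0557, 0.1396]
tcp_rot: [-179.8, -0.1, 106.8]
force: [0.8, 0.1, -0.5]
width: 0.085
finger_force: 0.0
```

Run:
```python
from h import *
s=telemetry.observe();print(s["eef_pos"],s["tcp_rot"],s["qpos"].round(1),s["moment"],s["force"])
f=grab_frame("side");np.save("fs2.npy",f,allow_pickle=True)
print(proj(f,s["eef_pos"]))
cv2.imwrite("pics/cs2.png",cv2.resize(f["color"][110:230,205:335],None,fx=5,fy=5,interpolation=cv2.INTER_CUBIC)[:,:,::-1])
```

```text
[ 0.62855047 -0.05568491  0.13961135] [-1.79831415e+02 -1.28178839e-01  1.06833080e+02] [-15.2  37.   85.6   0.   57.6 -32. ] [-0.00382494 -0.0606535   0.00365517] [ 0.75688848  0.10368182 -0.48268292]
(np.float64(292.38020788689664), np.float64(166.10216739477127))
```

View pics/cs2.png

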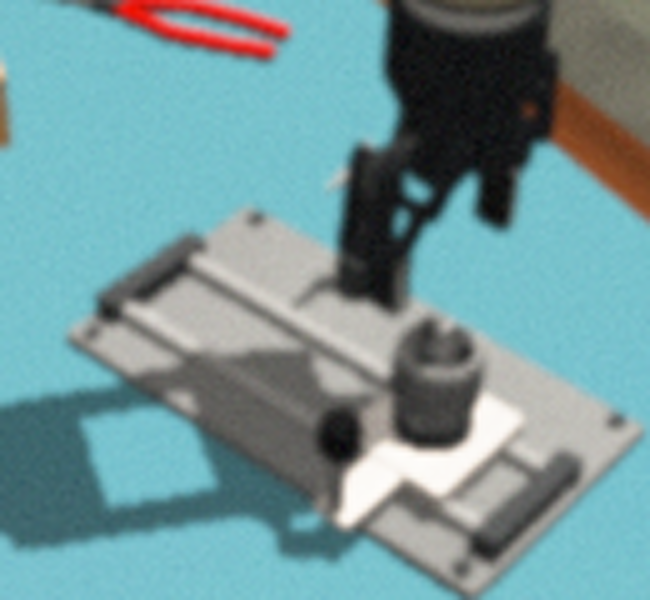

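The side view shows the open fingers straddling above the chuck (bit at crop (440,325), fingertips at (375,295) and (497,220)). I'll apply the small correction and go down.

Request:
play_rows --angular '[[0,0,0],[0,0,0],[0,0,0],[0,0,0],[0,0,0]]' --translation '[[-0.0039,0.0025,0],[0,0,0.03],[0,0,0.028],[0,0,0.02],[0,0,0]]' --claw '[0.085,0.085,0.085,0.085,0.085]'

```text
t: 4.0
eef_pos: [0.6334, -0.06, 0.0625]
tcp_rot: [-179.9, -0.1, 106.8]
force: [-0.2, 0.0, 0.4]
width: 0.085
finger_force: 0.0
```

Request:
play_rows --angular '[[0,0,0],[0,0,0],[0,0,0],[0,0,0],[0,0,0]]' --translation '[[0,0,0],[0,0,0],[0,0,0],[0,0,0],[0,0,0]]' --claw '[0.07,0.06,0.052,0.045,0.04]' --grip_force 20

```text
t: 4.62
eef_pos: [0.6338, -0.0606, 0.0643]
tcp_rot: [-180.0, 0.0, 106.8]
force: [-1.9, -1.2, 5.3]
width: 0.047
finger_force: 21.0
```

```bash
python3 -c "
from h import *
s=telemetry.observe()
for k in ('t','eef_pos','tcp_rot','qpos','force','moment','width','finger_force'):print(k,s[k])"
```

```text
t 4.625
eef_pos [ 0.63381992 -0.06058538  0.06426846]
tcp_rot [-1.79989816e+02  2.85370360e-02  1.06799535e+02]
qpos [-1.54860926e+01  4.32976833e+01  8.72092680e+01 -3.88878512e-02
  4.94864216e+01 -3.22603638e+01]
force [-1.94839488 -1.17659213  5.28224068]
moment [-0.11764935  0.41463902  0.05826174]
width 0.047003169275164236
finger_force 21.03948086500168
```

Request:
play_rows --angular '[[0,0,0.4],[0,0,0.4],[0,0,0.4],[0,0,0.4],[0,0,0.4]]' --translation '[[0,0,0],[0,0,0],[0,0,0],[0,0,0],[0,0,0]]' --claw '[0.04,0.04,0.04,0.04,0.04]'

```text
t: 5.25
eef_pos: [0.6327, -0.0607, 0.0642]
tcp_rot: [-179.9, 0.1, 86.7]
force: [-5.4, -0.4, 7.2]
width: 0.0477
finger_force: 21.3
```

```bash
cat > s.py <<'E'
from h import *
s=telemetry.observe()
for k in ('t','eef_pos','tcp_rot','force','moment','width','finger_force'):print(k,np.round(s[k],4))
print("q6",s["qpos"][5],"eff6",s["effort"][5])
E
python3 s.py
```

```text
t 5.25
eef_pos [ 0.6327 -0.0607  0.0642]
tcp_rot [-1.798647e+02  5.110000e-02  8.672120e+01]
force [-5.4064 -0.4171  7.2365]
moment [-0.2295  0.6485  0.1309]
width 0.0477
finger_force 21.3331
q6 -12.151839736074734 eff6 -0.1963630272075534
```

Request:
play_rows --angular '[[0,0,0.5],[0,0,0.5],[0,0,0.5],[0,0,0.5],[0,0,0.5]]' --translation '[[0,0,0],[0,0,0],[0,0,0],[0,0,0],[0,0,0]]' --claw '[0.04,0.04,0.04,0.04,0.04]'

```text
t: 5.88
eef_pos: [0.6314, -0.0603, 0.0642]
tcp_rot: [-179.7, 0.1, 61.7]
force: [-7.5, -1.0, 9.2]
width: 0.0471
finger_force: 21.6
```

```bash
python3 s.py
```

```text
t 5.875
eef_pos [ 0.6314 -0.0603  0.0642]
tcp_rot [-1.797442e+02  1.492000e-01  6.170040e+01]
force [-7.5197 -1.0004  9.1805]
moment [-0.2631  0.9001  0.1818]
width 0.0471
finger_force 21.614
q6 12.879131096800466 eff6 -0.2825319394469261
```

Request:
play_rows --angular '[[0,0,0.5],[0,0,0.5],[0,0,0.5],[0,0,0.5],[0,0,0.5]]' --translation '[[-0.0007,-0.0013,-0.001],[0,0,0],[0,0,0],[0,0,0],[0,0,0]]' --claw '[0.04,0.04,0.04,0.04,0.04]'

```text
t: 6.5
eef_pos: [0.6303, -0.0595, 0.0643]
tcp_rot: [-179.8, 0.2, 36.7]
force: [-5.0, 1.7, 4.1]
width: 0.0474
finger_force: 21.9
```

```bash
python3 s.py
```

```text
t 6.5
eef_pos [ 0.6303 -0.0595  0.0643]
tcp_rot [-1.797934e+02  1.691000e-01  3.667900e+01]
force [-5.0119  1.7294  4.0828]
moment [0.0531 0.5036 0.1754]
width 0.0474
finger_force 21.8558
q6 37.84393534409058 eff6 -0.2899180166423321
```

Request:
play_rows --angular '[[0,0,0.4],[0,0,0.4],[0,0,0.4],[0,0,0.4],[0,0,0.4]]' --translation '[[-0.0008,-0.0006,0],[0,0,0],[0,0,0],[0,0,0],[0,0,0]]' --claw '[0.04,0.04,0.04,0.04,0.04]'

```text
t: 7.12
eef_pos: [0.6298, -0.0585, 0.0643]
tcp_rot: [-179.8, 0.2, 16.7]
force: [-2.9, 4.1, 3.5]
width: 0.0474
finger_force: 21.8
```

```bash
python3 s.py
```

```text
t 7.125
eef_pos [ 0.6298 -0.0585  0.0643]
tcp_rot [-1.798072e+02  1.512000e-01  1.668800e+01]
force [-2.9336  4.1378  3.5256]
moment [0.4422 0.3546 0.1871]
width 0.0474
finger_force 21.8051
q6 57.78773142804852 eff6 -0.195958586409688
```

Request:
play_rows --angular '[[0,0,0.4],[0,0,0.4],[0,0,0.4],[0,0,0.4],[0,0,0.4]]' --translation '[[-0.0004,-0.0012,0],[0,0,0],[0,0,0],[0,0,0],[0,0,0]]' --claw '[0.04,0.04,0.04,0.04,0.04]'

```text
t: 7.75
eef_pos: [0.6297, -0.0574, 0.0643]
tcp_rot: [-179.9, 0.1, -3.3]
force: [-2.0, 4.4, 2.9]
width: 0.0471
finger_force: 21.7
```

```bash
python3 s.py
```

```text
t 7.75
eef_pos [ 0.6297 -0.0574  0.0643]
tcp_rot [-1.798625e+02  1.356000e-01 -3.315400e+00]
force [-2.0282  4.3505  2.9228]
moment [0.624  0.1858 0.1959]
width 0.0471
finger_force 21.6828
q6 77.85294619625788 eff6 -0.14348397497087717
```

Request:
play_rows --angular '[[0,0,0.4],[0,0,0.4],[0,0,0.4],[0,0,0.4],[0,0,0.4]]' --translation '[[0,-0.0007,0],[0,0,0],[0,0,0],[0,0,0],[0,0,0]]' --claw '[0.04,0.04,0.04,0.04,0.04]'

```text
t: 8.38
eef_pos: [0.6299, -0.0563, 0.0643]
tcp_rot: [-179.9, 0.2, -23.2]
force: [-0.1, 6.3, 2.4]
width: 0.0476
finger_force: 21.6
```

```bash
python3 s.py
```

```text
t 8.375
eef_pos [ 0.6299 -0.0563  0.0643]
tcp_rot [-1.798971e+02  1.592000e-01 -2.324900e+01]
force [-0.0532  6.2969  2.4051]
moment [0.8893 0.1781 0.5025]
width 0.0476
finger_force 21.6308
q6 97.8632282128414 eff6 0.1432256866246462
```

Request:
play_rows --angular '[[0,0,0.1],[0,0,0]]' --translation '[[0,0,0],[0,0,0]]' --claw '[0.04,0.04]'

```text
t: 8.62
eef_pos: [0.6299, -0.0563, 0.0643]
tcp_rot: [-179.9, 0.2, -24.1]
force: [-1.1, 5.7, 3.0]
width: 0.0473
finger_force: 21.6
```

```bash
python3 s.py
```

```text
t 8.625
eef_pos [ 0.6299 -0.0563  0.0643]
tcp_rot [-1.798954e+02  1.587000e-01 -2.414450e+01]
force [-1.0918  5.7217  3.0174]
moment [0.7871 0.1489 0.3988]
width 0.0473
finger_force 21.6357
q6 98.75944319552603 eff6 0.36724808625876904
```

Request:
play_rows --angular '[[0,0,0],[0,0,0],[0,0,0.1],[0,0,0.1]]' --translation '[[0,0,0],[0,0,0],[0,0,0],[0,0,0]]' --claw '[0.04,0.04,0.04,0.04]' --grip_force 40

```text
t: 9.12
eef_pos: [0.63, -0.0562, 0.0644]
tcp_rot: [-179.9, 0.2, -26.1]
force: [-1.7, 6.3, 3.3]
width: 0.0469
finger_force: 40.7
```

```bash
python3 s.py
```

```text
t 9.125
eef_pos [ 0.63   -0.0562  0.0644]
tcp_rot [-1.799009e+02  1.588000e-01 -2.613010e+01]
force [-1.6737  6.3221  3.291 ]
moment [0.8286 0.1715 0.5484]
width 0.0469
finger_force 40.7213
q6 100.75494882234521 eff6 0.45702860690653324
```

Request:
play_rows --angular '[[0,0,0.06],[0,0,0]]' --translation '[[0,0,0],[0,0,0]]' --claw '[0.04,0.04]'

```text
t: 9.38
eef_pos: [0.63, -0.0562, 0.0644]
tcp_rot: [-179.9, 0.2, -26.7]
force: [-1.5, 6.0, 3.1]
width: 0.047
finger_force: 40.7
```

```bash
python3 s.py
```

```text
t 9.375
eef_pos [ 0.63   -0.0562  0.0644]
tcp_rot [-1.798955e+02  1.577000e-01 -2.672230e+01]
force [-1.4687  5.9955  3.1151]
moment [0.8894 0.177  0.4464]
width 0.047
finger_force 40.7262
q6 101.34224473448222 eff6 0.43913849629461765
```

Request:
play_rows --angular '[[0,0,0.1]]' --translation '[[0,0,0]]' --claw '[0.04]'

```text
t: 9.5
eef_pos: [0.63, -0.0561, 0.0644]
tcp_rot: [-179.9, 0.2, -27.7]
force: [-0.4, 7.4, 3.1]
width: 0.0468
finger_force: 40.7
```

```bash
python3 s.py; python3 -c "
from h import *
for i in range(4):
    f=grab_frame('top'); print(telemetry.observe()['moment'][2])"
```

```text
t 9.5
eef_pos [ 0.63   -0.0561  0.0644]
tcp_rot [-1.798988e+02  1.579000e-01 -2.771760e+01]
force [-0.407   7.3814  3.1182]
moment [0.9252 0.1093 0.5595]
width 0.0468
finger_force 40.7257
q6 102.34347670937213 eff6 0.4649166762828827
0.46823806089380327
0.41791541937834464
0.4116402629202507
0.39155977856364627
```

Request:
play_rows --angular '[[0,0,0],[0,0,0],[0,0,0.1],[0,0,0.1]]' --translation '[[0,0,0],[0,0,0],[0,0,0],[0,0,0]]' --claw '[0.04,0.04,0.04,0.04]' --grip_force 70

```text
t: 10.2
eef_pos: [0.6301, -0.056, 0.0646]
tcp_rot: [-179.9, 0.2, -29.7]
force: [-0.9, 6.5, 4.0]
width: 0.0463
finger_force: 71.1
```

```bash
python3 s.py; python3 -c "
from h import *
for i in range(3):
    f=grab_frame('top'); print(telemetry.observe()['moment'][2])"
```

```text
t 10.2
eef_pos [ 0.6301 -0.056   0.0646]
tcp_rot [-1.798989e+02  1.557000e-01 -2.971660e+01]
force [-0.9179  6.5463  3.9987]
moment [0.9789 0.1507 0.6741]
width 0.0463
finger_force 71.0831
q6 104.34543570698096 eff6 0.5142945796251297
0.42282634860129903
0.4153823928033949
0.3890491491178872
```

Request:
play_rows --angular '[[0,0,0],[0,0,0],[0,0,0],[0,0,0],[0,0,0]]' --translation '[[0,0,0],[0,0,0],[0,0,0],[0,0,-0.03],[0,0,-0.05]]' --claw '[0.055,0.07,0.085,0.085,0.085]'

```text
t: 10.98
eef_pos: [0.6294, -0.0587, 0.1432]
tcp_rot: [179.9, 0.3, -29.9]
force: [0.1, 0.0, 0.4]
width: 0.0851
finger_force: 0.0
```

Request:
play_rows --angular '[[0,0,0],[0,0,0],[0,0,0],[0,0,0],[0,0,0]]' --translation '[[0,0,-0.04],[0,0,-0.01],[-0.0276,0.031,0],[-0.0276,0.031,0],[0,0,0]]' --claw '[0.085,0.085,0.085,0.085,0.085]'

```text
t: 11.6
eef_pos: [0.5482, -0.0849, 0.1929]
tcp_rot: [179.9, 0.3, -29.9]
force: [0.1, 0.0, 0.2]
width: 0.0852
finger_force: 0.0
```

Request:
play_rows --angular '[[0,0,-0.93],[0,0,-0.93],[0,0,-0.93],[0,0,-0.93],[0,0,-0.93]]' --translation '[[0,0,0],[0,0,0],[0,0,0],[0,0,0],[0,0,0]]' --claw '[0.085,0.085,0.085,0.085,0.085]'

```text
t: 12.22
eef_pos: [0.5528, -0.0849, 0.1935]
tcp_rot: [-180.0, 0.0, 17.0]
force: [-0.2, -0.5, 0.8]
width: 0.0852
finger_force: 0.0
```

```bash
python3 s.py
python3 - <<'E'
from h import *
f=grab_frame("side");np.save("fs3.npy",f,allow_pickle=True)
cv2.imwrite("pics/cs3.png",cv2.resize(f["color"][130:220,215:335],None,fx=6,fy=6,interpolation=cv2.INTER_CUBIC)[:,:,::-1])
E
```

```text
t 12.225
eef_pos [ 0.5528 -0.0849  0.1935]
tcp_rot [-1.799773e+02  8.400000e-03  1.698710e+01]
force [-0.1911 -0.452   0.7506]
moment [-0.0039  0.01    0.0006]
width 0.0852
finger_force 0.0
q6 52.82383359766333 eff6 0.8553283475339413
```

View pics/cs3.png

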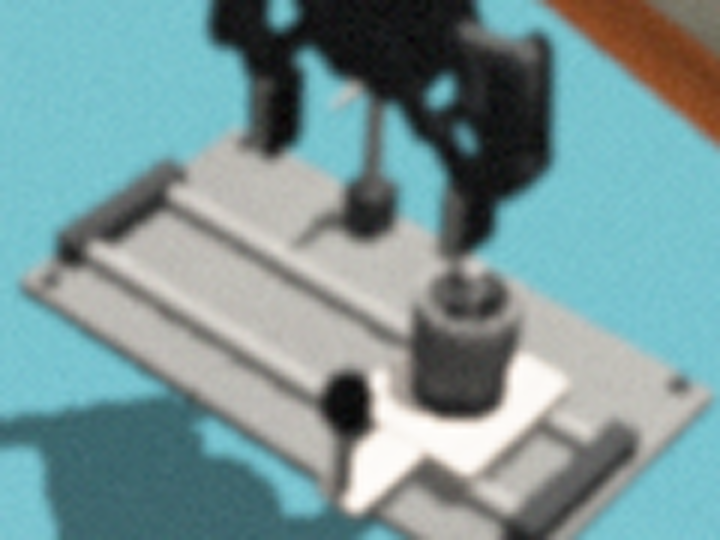

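The side view shows the carriage still at its start (sleeve at (467,340), knob at (348,400)), with the jaws closed in around the bit. Next is the knob.

Request:
play_rows --angular '[[0,0,0],[0,0,0],[0,0,0],[0,0,0],[0,0,0]]' --translation '[[-0.0006,-0.0025,0],[0,0,0.05],[0,0,0.05],[0,0,0.022],[0,0,0]]' --claw '[0.085,0.085,0.085,0.085,0.085]'

```text
t: 12.9
eef_pos: [0.5495, -0.0821, 0.0703]
tcp_rot: [-179.8, 0.2, 16.6]
force: [0.7, -0.3, -0.2]
width: 0.0847
finger_force: 0.0
```

Request:
play_rows --angular '[[0,0,0],[0,0,0],[0,0,0],[0,0,0],[0,0,0]]' --translation '[[0,0,0],[0,0,0],[0,0,0],[0,0,0],[0,0,0]]' --claw '[0.06,0.04,0.03,0.02,0.015]' --grip_force 30

```text
t: 13.52
eef_pos: [0.551, -0.082, 0.0734]
tcp_rot: [-180.0, -0.1, 16.6]
force: [0.2, 2.7, 5.1]
width: 0.0225
finger_force: 29.3
```

Request:
play_rows --angular '[[0,0,0],[0,0,0]]' --translation '[[0,0,0],[0,0,0]]' --claw '[0.015,0.015]'

```text
t: 13.78
eef_pos: [0.551, -0.082, 0.0734]
tcp_rot: [-180.0, -0.1, 16.6]
force: [-1.1, 3.3, 5.8]
width: 0.0227
finger_force: 29.3
```

```bash
python3 s.py
```

```text
t 13.775
eef_pos [ 0.551  -0.082   0.0734]
tcp_rot [-1.799725e+02 -6.960000e-02  1.663510e+01]
force [-1.1354  3.2916  5.791 ]
moment [ 0.5907  0.1184 -0.0927]
width 0.0227
finger_force 29.3172
q6 53.30213479203874 eff6 -0.05208367598243058
```

Request:
play_rows --angular '[[0,0,0],[0,0,0],[0,0,0],[0,0,0],[0,0,0]]' --translation '[[0,-0.005,0],[0,-0.012,0],[0,-0.014,0],[0,-0.014,0],[0,-0.014,0]]' --claw '[0.015,0.015,0.015,0.015,0.015]'

```text
t: 14.4
eef_pos: [0.5348, -0.0274, 0.0734]
tcp_rot: [179.8, -0.1, 16.7]
force: [-0.9, -5.4, 6.2]
width: 0.0227
finger_force: 29.5
```

Request:
play_rows --angular '[[0,0,0],[0,0,0],[0,0,0],[0,0,0],[0,0,0]]' --translation '[[0,-0.014,0],[0,-0.014,0],[0,-0.014,0],[0,-0.009,0],[0,-0.005,0]]' --claw '[0.015,0.015,0.015,0.015,0.015]'

```text
t: 15.02
eef_pos: [0.5186, 0.0269, 0.0734]
tcp_rot: [179.9, -0.1, 16.7]
force: [-0.2, -6.0, 6.9]
width: 0.0228
finger_force: 29.6
```

Request:
play_rows --angular '[[0,0,0],[0,0,0]]' --translation '[[0,0,0],[0,0,0]]' --claw '[0.015,0.015]'

```text
t: 15.28
eef_pos: [0.5183, 0.0274, 0.0734]
tcp_rot: [180.0, -0.1, 16.7]
force: [-0.4, -0.2, 7.7]
width: 0.0227
finger_force: 29.7
```

```bash
python3 s.py
python3 - <<'E'
from h import *
a=grab_frame("side");b=grab_frame("top");np.save("fs4.npy",a,allow_pickle=True);np.save("ft4.npy",b,allow_pickle=True)
r=lambda i:cv2.resize(i,None,fx=8,fy=8,interpolation=cv2.INTER_CUBIC)[:,:,::-1]
cv2.imwrite("pics/c4.png",np.hstack([r(a["color"][130:205,240:290]),r(b["color"][130:205,215:265])]))
E
```

```text
t 15.275
eef_pos [0.5183 0.0274 0.0734]
tcp_rot [ 1.799562e+02 -1.022000e-01  1.665780e+01]
force [-0.378  -0.1984  7.7498]
moment [ 0.0715  0.2383 -0.0885]
width 0.0227
finger_force 29.6747
q6 64.01532990178501 eff6 -0.06004744442179799
```

View pics/c4.png

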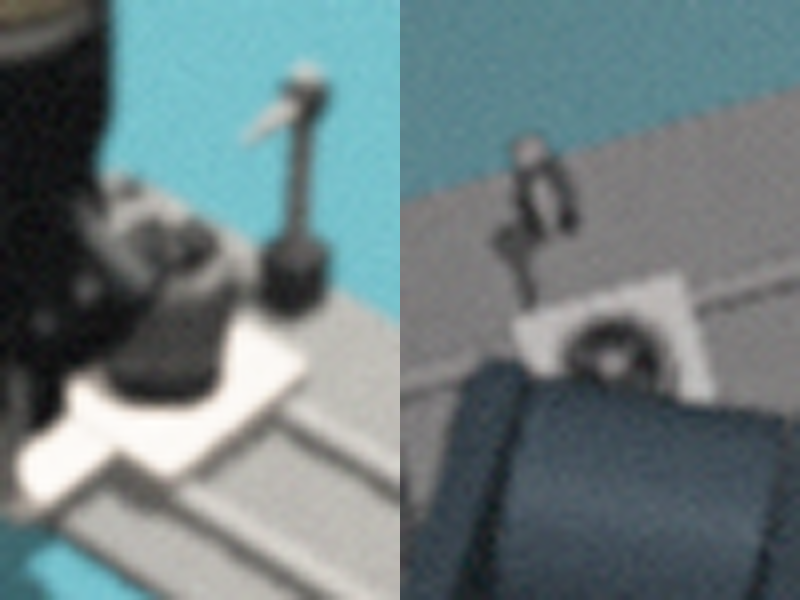

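Side half: post top (305,68), needle tip (243,140). Top half (starts at x=400): post top (529,150), bit tip (613,364), with the needle as the light strip pointing down and right from the post.

Run:
```python
from h import *
a=np.load("fs4.npy",allow_pickle=True).item();b=np.load("ft4.npy",allow_pickle=True).item()
S=lambda x,y:(240+(x+.5)/8-.5,130+(y+.5)/8-.5)
T=lambda x,y:(215+(x-400+.5)/8-.5,130+(y+.5)/8-.5)
th=np.radians(16.65);B=lambda p:np.array([p[0]*np.cos(th)+p[1]*np.sin(th),-p[0]*np.sin(th)+p[1]*np.cos(th)]).round(4)
print("bit",B(onz(b,*T(613,364),.115)))
print("post tri",[(tri(ray(b,*T(529,150)),ray(a,*S(305,y)))[0].round(4)) for y in (68,75)])
for z in(.112,.118,.122):print(z,"top",B(onz(b,*T(529,150),z)),"side",B(onz(a,*S(305,72),z)),"ntip side",B(onz(a,*S(243,140),z)))
print("foot side",B(onz(a,*S(295,300),.01)),"foot mid",B(onz(a,*S(297,265),.025)))
# carriage top corners, top view: TL,TR ; side: right & bottom
print("carr top",B(onz(b,*T(515,318),.036)),B(onz(b,*T(682,272),.036)))
print("carr side",B(onz(a,*S(303,362),.036)),B(onz(a,*S(170,478),.036)))
# sleeve bottom-left region; top-view needle: expected pixels
def W(bx,by,z): return [bx*np.cos(th)-by*np.sin(th),bx*np.sin(th)+by*np.cos(th),z]
for z in(.108,.114):
  for dx in(0,-.036):
    u,v=proj(b,W(.676+dx,-.1175,z));print(z,dx,((u-215+.5)*8+400,(v-130+.5)*8), [((p+.5-o)*8).round() for p,o in zip(proj(a,W(.676+dx,-.1175,z)),(240,130))])
```

```text
bit [ 0.5894 -0.124 ]
post tri [array([0.68  , 0.0832, 0.1223]), array([0.6807, 0.0836, 0.1187])]
0.112 top [ 0.6786 -0.1159] side [ 0.6835 -0.1074] ntip side [ 0.6366 -0.1166]
0.118 top [ 0.6773 -0.1161] side [ 0.677  -0.1123] ntip side [ 0.6305 -0.1214]
0.122 top [ 0.6764 -0.1161] side [ 0.6726 -0.1155] ntip side [ 0.6265 -0.1246]
foot side [ 0.6756 -0.1154] foot mid [ 0.6783 -0.1133]
carr top [ 0.6304 -0.0901] [ 0.6293 -0.1602]
carr side [ 0.6264 -0.1577] [ 0.5472 -0.1612]
0.108 0 (np.float64(536.0683692252946), np.float64(157.9244850610362)) [np.float64(313.0), np.float64(101.0)]
0.108 -0.036 (np.float64(561.754229428708), np.float64(246.4467902513552)) [np.float64(251.0), np.float64(146.0)]
0.114 0 (np.float64(534.8642109815562), np.float64(154.80669890720037)) [np.float64(314.0), np.float64(88.0)]
0.114 -0.036 (np.float64(560.6665750671293), np.float64(243.73649914979433)) [np.float64(252.0), np.float64(133.0)]
```

Request:
play_rows --angular '[[0,0,0],[0,0,0],[0,0,0],[0,0,0],[0,0,0]]' --translation '[[0,-0.003,0],[0,-0.003,0],[0,-0.001,0],[0,0,0],[0,0,0]]' --claw '[0.015,0.015,0.015,0.015,0.015]'

```text
t: 16.0
eef_pos: [0.5166, 0.0334, 0.0734]
tcp_rot: [179.9, -0.1, 16.7]
force: [-0.7, -2.5, 7.0]
width: 0.0224
finger_force: 29.7
```

Request:
play_rows --angular '[[0,0,0],[0,0,0],[0,0,0],[0,0,0],[0,0,0]]' --translation '[[0,0,0],[0,0,0],[0,0,0],[0,0,-0.05],[0,0,-0.06]]' --claw '[0.04,0.06,0.075,0.075,0.075]'

```text
t: 16.62
eef_pos: [0.5146, 0.0344, 0.182]
tcp_rot: [-179.9, 0.2, 16.7]
force: [1.6, 0.7, 1.0]
width: 0.075
finger_force: 0.0
```

Request:
play_rows --angular '[[0,0,0],[0,0,0],[0,0,0],[0,0,0],[0,0,0]]' --translation '[[0,-0.05,-0.02],[0,-0.06,0],[0,-0.06,0],[0,-0.06,0],[0,-0.02,0]]' --claw '[0.075,0.075,0.075,0.075,0.075]'

```text
t: 17.25
eef_pos: [0.4421, 0.2765, 0.2021]
tcp_rot: [-180.0, 0.0, 16.9]
force: [0.1, -0.8, -0.7]
width: 0.0752
finger_force: 0.0
```

```bash
python3 s.py
python3 - <<'E'
from h import *
def avg(n,k=8):
    fs=[grab_frame(n) for _ in range(k)]; f=fs[0]; f["color"]=np.mean([x["color"] for x in fs],0).astype(np.uint8); return f
a=avg("side");b=avg("top");np.save("fs5.npy",a,allow_pickle=True);np.save("ft5.npy",b,allow_pickle=True)
r=lambda i:cv2.resize(i,None,fx=10,fy=10,interpolation=cv2.INTER_CUBIC)[:,:,::-1]
cv2.imwrite("pics/c5.png",np.hstack([r(a["color"][132:190,250:290]),r(b["color"][140:198,223:263])]))
E
```

```text
t 17.25
eef_pos [0.4421 0.2765 0.2021]
tcp_rot [-1.799678e+02  3.880000e-02  1.691130e+01]
force [ 0.0616 -0.7839 -0.7275]
moment [ 0.0022 -0.0355  0.001 ]
width 0.0752
finger_force 0.0
q6 92.78058071101302 eff6 -0.11243191547691822
```

View pics/c5.png

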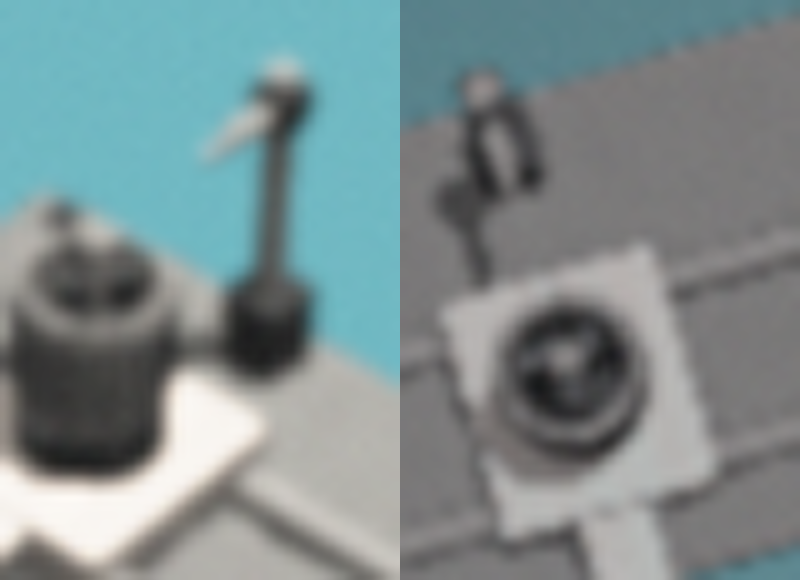

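Side half: post cap (285,70), needle tip (205,157), foot spanning x 228-312 with its bottom at y 375, rim centre (91,288), carriage right corner (268,425). Top half: post cap (482,90), bit tip (566,356), carriage corners (442,313), (650,245), (718,470), (500,538).

Run:
```python
from h import *
a=np.load("fs5.npy",allow_pickle=True).item();b=np.load("ft5.npy",allow_pickle=True).item()
S=lambda x,y:(250+(x+.5)/10-.5,132+(y+.5)/10-.5)
T=lambda x,y:(223+(x-400+.5)/10-.5,140+(y+.5)/10-.5)
th=np.radians(16.65);B=lambda p:np.array([p[0]*np.cos(th)+p[1]*np.sin(th),-p[0]*np.sin(th)+p[1]*np.cos(th)]).round(4)
print("TOP bit",B(onz(b,*T(566,356),.115)),"rim",B(onz(b,*T(571,370),.096)),"carr",np.mean([B(onz(b,*T(*p),.036)) for p in[(442,313),(650,245),(718,470),(500,538)]],0),"post",B(onz(b,*T(482,90),.122)))
print("SIDE rim",B(onz(a,*S(91,288),.096)),"post",[B(onz(a,*S(285,70),z)) for z in (.119,.122)],"foot",B(onz(a,*S(268,362),.01)),"ntip",[B(onz(a,*S(205,157),z)) for z in(.106,.109,.112,.115)])
print("carr side corner",B(onz(a,*S(268,425),.036)))
print("tri post",tri(ray(b,*T(482,90)),ray(a,*S(285,68))))
```

```text
TOP bit [ 0.5909 -0.118 ] rim [ 0.5892 -0.1179] carr [ 0.5907   -0.116925] post [ 0.6757 -0.1161]
SIDE rim [ 0.5845 -0.1193] post [array([ 0.6767, -0.1138]), array([ 0.6734, -0.1163])] foot [ 0.6729 -0.1173] ntip [array([ 0.6422, -0.1126]), array([ 0.6392, -0.115 ]), array([ 0.6361, -0.1174]), array([ 0.6331, -0.1198])]
carr side corner [ 0.6268 -0.1532]
tri post (array([0.68014369, 0.08273046, 0.12142874]), np.float64(0.001366112452111387))
```

Request:
play_rows --angular '[[0,0,0],[0,0,0],[0,0,0],[0,0,0],[0,0,0]]' --translation '[[0,0.03,0],[0,0.06,0],[0,0.06,0],[0,0.06,0],[0,0.0388,0]]' --claw '[0.075,0.075,0.075,0.075,0.075]'

```text
t: 18.68
eef_pos: [0.5163, 0.0327, 0.2025]
tcp_rot: [180.0, -0.0, 16.6]
force: [1.2, -0.4, -0.1]
width: 0.0748
finger_force: 0.0
```

Request:
play_rows --angular '[[0,0,0],[0,0,0],[0,0,0],[0,0,0],[0,0,0]]' --translation '[[0,0,0],[0,0,0.05],[0,0,0.05],[0,0,0.03],[0,0,0]]' --claw '[0.075,0.075,0.075,0.075,0.075]'

```text
t: 19.3
eef_pos: [0.5132, 0.0366, 0.0704]
tcp_rot: [-179.8, 0.3, 16.7]
force: [0.6, 0.4, 0.7]
width: 0.0748
finger_force: 0.0
```

Request:
play_rows --angular '[[0,0,0],[0,0,0],[0,0,0],[0,0,0],[0,0,0]]' --translation '[[0,0,0],[0,0,0],[0,0,0],[0,0,0],[0,0,0]]' --claw '[0.06,0.04,0.03,0.015,0.015]'

```text
t: 19.92
eef_pos: [0.5164, 0.0349, 0.0736]
tcp_rot: [179.9, -0.1, 16.7]
force: [-0.5, -0.4, 5.9]
width: 0.0224
finger_force: 29.1
```

Request:
play_rows --angular '[[0,0,0],[0,0,0]]' --translation '[[0,0,0],[0,0,0]]' --claw '[0.015,0.015]'

```text
t: 20.18
eef_pos: [0.5164, 0.0349, 0.0736]
tcp_rot: [179.9, -0.1, 16.7]
force: [-0.7, -0.6, 5.3]
width: 0.0227
finger_force: 29.1
```

Request:
play_rows --angular '[[0,0,0],[0,0,0],[0,0,0],[0,0,0],[0,0,0]]' --translation '[[0,0,0],[0,0,0],[0,0,0],[0,0,-0.05],[0,0,-0.06]]' --claw '[0.04,0.06,0.075,0.075,0.075]'

```text
t: 20.8
eef_pos: [0.5143, 0.0354, 0.182]
tcp_rot: [-179.9, 0.2, 16.7]
force: [0.8, -0.9, 0.2]
width: 0.0751
finger_force: 0.0
```

Request:
play_rows --angular '[[0,0,0],[0,0,0],[0,0,0],[0,0,0],[0,0,0]]' --translation '[[0,-0.05,-0.02],[0,-0.06,0],[0,-0.06,0],[0,-0.06,0],[0,-0.02,0]]' --claw '[0.075,0.075,0.075,0.075,0.075]'

```text
t: 21.42
eef_pos: [0.4418, 0.2776, 0.2022]
tcp_rot: [-180.0, 0.0, 16.9]
force: [-0.7, -0.0, -0.0]
width: 0.0749
finger_force: 0.0
```

Run:
```python
from h import *
def avg(n,k=8):
    fs=[grab_frame(n) for _ in range(k)]; f=fs[0]; f["color"]=np.mean([x["color"] for x in fs],0).astype(np.uint8); return f
a=avg("side");b=avg("top");np.save("ft6.npy",b,allow_pickle=True)
r=lambda i:cv2.resize(i,None,fx=10,fy=10,interpolation=cv2.INTER_CUBIC)[:,:,::-1]
cv2.imwrite("pics/c6.png",np.hstack([r(a["color"][132:190,250:290]),r(b["color"][140:198,223:263])]))
```

```text
(no output)
```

View pics/c6.png

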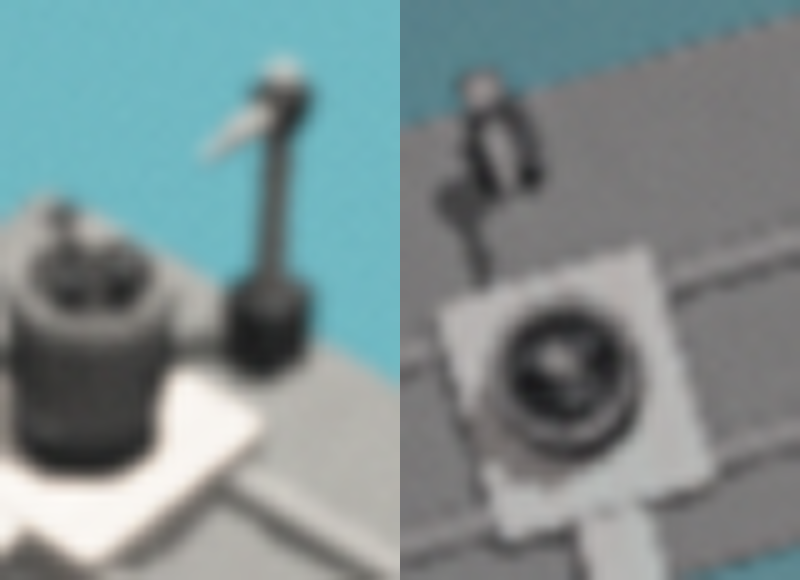

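The picture after the nudge shows the carriage about 1.3 mm further along, with the chuck in line with the pointer within measuring error, and the bit upright among the closed jaws (top half (556,356)). The arm is clear, so I'm handing in.

```bash
python3 -c "
from bench import workorder
print(workorder.close_job())"
```

```text
the job is handed in; nothing more can be done
None
```

The job is handed in at about 22 s, with no verdict shown: the sleeve was turned clockwise to a peak of about 0.67 N m, then the carriage was slid until the bit stood in line with the pointer by camera, to within about 1–2 mm. I checked the bit's grip only by the sleeve torque and the pictures.

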